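# Present the dressing stick to the sharpening wheel through the hood's port

### The arm

A 7-joint arm with a two-finger parallel gripper is mounted at the origin on the work surface. World frame = base frame: x ahead of the robot, y to its left, z up, the work surface at z = 0. Lengths are in m, angles in rad, forces in N, time in s.
With the tool pointing down it reaches from about 0.425 to 0.925 m from the base axis. Payload 6.8 kg.
Tool frame: the origin (TCP) lies on the centre line of the jaws, within the pads' length; the fingertips stand 14 mm ahead of it and the grasp point (between the pads) lies 5 mm behind it; z points along the fingers, y is the line along which they close (so a half turn about z gives the same grasp; the last joint's range is limited). The gripper opens to 85 mm and grips with 20 to 120 N. Pads are 22 mm wide; open, the fingers measure 114 mm over their backs; the gripper's body (76 mm by 85 mm) begins 54 mm behind the grasp point. The pads swing forward as they close: fully open they stand 13 mm farther back than shut.
Start: joints at [1.199, 0.477, 0.022, 1.555, -0.011, 1.109, -0.083], TCP at [0.176, -0.652, 0.245] pointing down, gripper open.
Joint ranges: [-2.96, 2.96], [-0.34, 2.1], [-1.41, 1.46], [0.24, 2.44], [-1.37, 4.51], [0.17, 1.92], [-2.96, 2.96]. Speed limits (rad/s): [2.39, 2.39, 3.14, 3.14, 3.14, 3.14, 3.14].

### API

Orientations are given as a unit quaternion [w, x, y, z].
In Python, from station import bot gives the robot as it stands. The module is installed in compiled form; this text tells all that it offers.
- The arm moves only by the tool drive_tool, never from a script. Its argument "commands" is a list of rows, each an object with "hand": the opening, from 0 (shut) to 1 (fully open); "translation": the shift along the world's x, y, z in mm, a list of three; "angular": the turn, a rotation vector about the world's x, y, z in rad, a list of three. In form: [{"hand": hand, "translation": [tx, ty, tz], "angular": [ax, ay, az]}, ...]. A call has 1 to 12 rows; each row is the pose to reach, as a shift and turn from the pose commanded when the call began; what a row does not reach only later rows make up. A row lasts 1/8 s, in which the tool goes at most 62.5 mm and 10.7 degrees, less where a joint would pass 70% of its speed; a pose out of reach is approached as far as the arm can. A call with a gripper value outside its range is refused whole. The fingers move at their own pace and stop on an object; "force" is the grip in N (left out, the last holds). Time passes only in rows, so rows that repeat a pose let the fingers close. It gives the time, the measured TCP pose, the force, the opening and the grip force at its end, in the units of the state.
- bot.get_obs(): the state, without advancing time (a new reading comes with each control period).
- bot.read_camera(name): name is "scene" or "top" or "wrist"; returns the picture (384x512x3 uint8, red, green, blue); there is no depth.
- bot.camera_model(name): a dict with "fx", "fy", "cx", "cy" (pixels), "k1" (the pictures are not rectified: a ray, as slopes to the right and down, at radius r is drawn at 1 + k1 r^2 times it, then the intrinsics apply), "view" (4x4, takes a point from world to camera coordinates). Camera axes: x right, y up, looking along -z (the intrinsics and any distortion apply to the point x, -y, -z); pixel columns grow to the right and rows downward; lengths in m; the calibration is good to about 2 mm. A picture is of the moment at which its call begins: read the wrist's pose just before it. camera_model takes no time and is no camera call; for the wrist camera it gives the pose at the moment of the call.
- bot.hand_in(): hands the job in; it is judged then, once.
Trained networks look in the newest picture that a camera, given by its name, has taken for a name from the list of things; names that differ only in an ending like _2 or _b are one class to them, and where a whole thing is asked for, a point or a joint stands for the part that bears it (a point fixed in the world has none). Each returns a list of dicts, best first, with "score" (0 to 1); they miss things now and then, are a little off and sometimes report something else, mostly with a low value. They report only what shows in the picture. A call takes as long as a camera call. They do not tell look-alikes from the thing itself.
- bot.find_in(camera, query): "position" ([column, row] in pixels, amid what is visible of it).
- bot.outline_of(camera, query): "pixels" (384x512 bool, what is visible of it) and "position" ([column, row] in pixels, amid what is visible of it).
The state is a dict: "t": time; "q": joint angles; "joint_vel": joint speeds; "joint_torque": joint torques, N m; "eef_pos": TCP position; "tool_rot": TCP orientation; "contact_force": force on the tool from outside, world axes, zero at the start; "torque": the same for the moment, N m; "gripper_width": opening from 0.0 (shut) to 1.0 (fully open); "grasp_force": force on a finger pad.
Only numpy, scipy, OpenCV 4.12 (cv2) and the standard library are available. Lean on these libraries where they do the work, as an engineer would, in place of code of your own. Each camera call takes 0.05 s, during which the arm holds its last target. There are 200 camera calls.

### The job

Pull the orange-handled dressing stick up out of the tool block and pass its dark tip, slanting down, through the small orange-framed port in the front of the sharpener's clear hood. Finish while still holding it by the handle, steady, with the tip about 2 cm above the gold ring of the wheel, straight behind the port and midway across the ring's width, the stick touching neither wheel nor hood. Never let anything touch the wheel, do not push hard against the hood or the machine, and leave the other tools and things where they are.

Things in the scene. Friction and masses are not known exactly. Their poses are not given: they have to be found in the camera images.
- dresser: Dressing stick, 240 mm, 100-200 g, balance point about 175 mm from the tip, upright in a socket of the block (which one varies), may lean 3 degrees. Origin: centre of its lower end (tip); z along the stick to the handle's top. 0-145 mm: round steel shank, 12 mm diameter, lowest 20 mm dark; 145-240 mm: orange square handle, 22 x 22 mm, sides along its x and y, at first those of the block.
- dresser_tip (a point): Centre of the stick's lower end, the tip that goes through the port (same point as the body's origin).
- block: Dark wooden tool block fixed to the table, 70 (x) x 190 (y) x 80 mm high. Origin: centre of its underside, z up. Three round sockets 14 mm wide, 70 mm deep in its top, in a row along its y at -62, 0 and +62 mm, a tool in each. Close the fingers along the block's x, as neighbours stand along y.
- sharpener: Wheel sharpener fixed to the table: blue and white base 260 x 210 x 75 mm high, flat wheel on top under a closed, fixed clear hood. Origin on the wheel's axis at table height, z up; its -x side (with the port) faces the robot's left front; yaw varies. Hood panels 4 mm thick: front at x = -130 mm, back x = 120, sides y = +-95, top at 260 mm height. The port is the only way in.
- wheel: Flat horizontal wheel inside the hood, 150 mm in diameter, its upper face 90 mm above the table (origin at the centre of its underside, 75 mm above the table); it does not turn. The gold abrasive ring runs from 34 to 75 mm radius, with a steel disc inside.
- port (a point): Centre of the port, a rectangular hole in the front panel 90 mm wide (machine's y) and 56 mm high (from 174 to 230 mm above the table), with an orange frame; centre 202 mm above the table at the machine's x = -130 mm.
- ring_spot (a point): Point on the wheel's upper face (90 mm above the table), in the middle of the gold ring's width, straight behind the port, 75 mm behind the front panel. The tip must end about 20 mm above it. The straight line from there through the port's centre leans 39 degrees from vertical, rising towards the front.
- file_tool: Bystander in the block: shorter tool, 175 mm, standing 105 mm above the block, blue square handle 22 mm wide, origin at its lower end.
- scraper: Bystander in the block: shorter tool, 170 mm, standing 100 mm above the block, pale wooden square handle 22 mm wide, origin at its lower end.
- knife_a: Bystander: kitchen knife with dark wooden handle lying on the rubber mat at the robot's right, about 280 mm long; origin under the joint of handle and blade.
- knife_b: Bystander: kitchen knife with black handle on the same mat, about 250 mm long; origin under the joint of handle and blade.
- whetstone: Bystander: two-coloured whetstone 160 x 60 x 28 mm lying at the far side, origin under its centre.
- oil: Bystander: amber oil bottle 60 mm wide, 150 mm high, origin under its centre.
- mug: Bystander: blue mug 80 mm wide, 90 mm high, origin under its centre.
There are look-alikes about, which are no part of the job. What is shaped like the block but green is not meant. What is shaped like the dresser but green is not meant.

How it is judged:
By the outcome, as a careful person would: the job done as asked, in the order asked, and still so for the second after the job is handed in, while the arm keeps its last pose, push and grip.
It also fails if it takes over 42 s, if anything falls off the work surface, if the arm or the gripper's body presses on something with over 40 N, if the wrist force passes 120 N, or if a joint passes its speed limit or range.

## Working session

There is one attempt and no reset: what is moved stays moved. The work goes in short steps, Python scripts to look and compute and a tool call to move; the robot and the scene stay as the last step left them, time stands still between calls to the robot, and variables do not carry over. Pictures are saved under pics/ and viewed, at most 10 in all, crops included, and the job is handed in when it is done.

Besides the shell and the picture viewer there is one more tool, called after "Call:" as name([rows], argument=value, ...), one row to a line, values as JSON. drive_tool: Moves the arm, as the interface text tells. Its arguments: {"type":"object","properties":{"commands":{"type":"array","items":{"type":"object","properties":{"hand":{"type":"number"},"translation":{"type":"array","items":{"type":"number"}},"angular":{"type":"array","items":{"type":"number"}}}}},"force":{"type":"number"}},"required":["commands"]}

```bash
mkdir -p pics
cat > h.py <<'E'
import numpy as np, cv2
from station import bot
def snap(c,n):
    im=bot.read_camera(c); cv2.imwrite(f'pics/{n}.png',im[:,:,::-1]); return im
def ray(c,uv,m=None):
    m=m or bot.camera_model(c); V=np.array(m['view'])
    d=np.array([(uv[0]-m['cx'])/m['fx'],(uv[1]-m['cy'])/m['fy']]); s=d.copy()
    for _ in range(20): s=d/(1+m['k1']*(s@s))
    R=V[:3,:3]; o=-R.T@V[:3,3]; v=R.T@np.array([s[0],-s[1],-1]); return o,v/np.linalg.norm(v)
def at_z(c,uv,z,m=None):
    o,v=ray(c,uv,m); return o+v*(z-o[2])/v[2]
def proj(c,p,m=None):
    m=m or bot.camera_model(c); V=np.array(m['view']); q=V[:3,:3]@np.asarray(p)+V[:3,3]
    s=np.array([q[0],-q[1]])/-q[2]; s=s*(1+m['k1']*(s@s)); return np.array([m['fx']*s[0]+m['cx'],m['fy']*s[1]+m['cy']])
E
python3 - <<'E'
from h import *
np.set_printoptions(precision=3,suppress=True)
print(bot.get_obs())
for c in ['scene','top']:
    snap(c,c+'0'); m=bot.camera_model(c); V=np.array(m['view']); print(c,m['fx'],m['k1'],-V[:3,:3].T@V[:3,3])
    for q in ['dresser','block','sharpener','wheel','port','file_tool','scraper']:
        print(c,q,[(np.round(r['position']),round(r['score'],2)) for r in bot.find_in(c,q)])
E
```

```text
{'t': 0.0, 'q': array([ 1.199,  0.478,  0.022,  1.556, -0.012,  1.109, -0.083]), 'joint_vel': array([-0.   ,  0.001, -0.002,  0.001,  0.   ,  0.001,  0.001]), 'joint_torque': array([  0.001, -59.645,   1.609, -28.12 ,   0.013,   0.009,   0.   ]), 'eef_pos': array([ 0.176, -0.651,  0.244]), 'tool_rot': array([-0.001,  0.991,  0.132, -0.   ]), 'contact_force': array([ 0.296, -0.602, -0.75 ]), 'torque': array([-0.006, -0.001, -0.007]), 'grasp_force': 0.0, 'gripper_width': 0.9998374715775126}
scene 494.36125967372607 0.023453408527555158 [1.835 0.057 1.33 ]
scene dresser [(array([307., 176.]), 0.61), (array([290., 162.]), 0.57)]
scene block [(array([316., 208.]), 0.79), (array([331., 172.]), 0.78), (array([367., 244.]), 0.34)]
scene sharpener [(array([194., 221.]), 0.95)]
scene wheel [(array([188., 223.]), 0.15)]
scene port [(array([187., 222.]), 0.61)]
scene file_tool [(array([322., 185.]), 0.67)]
scene scraper [(array([341., 187.]), 0.72)]
top 365.88726934780374 0.037279496858235554 [ 0.443 -0.044  1.307]
top dresser [(array([212., 237.]), 0.61)]
top block [(array([186., 213.]), 0.92), (array([172., 265.]), 0.57)]
top sharpener [(array([316., 137.]), 0.72), (array([195., 156.]), 0.25)]
top wheel [(array([195., 207.]), 0.27)]
top port [(array([318., 139.]), 0.6)]
top file_tool [(array([179., 209.]), 0.4)]
top scraper []
```

View pics/scene0.png

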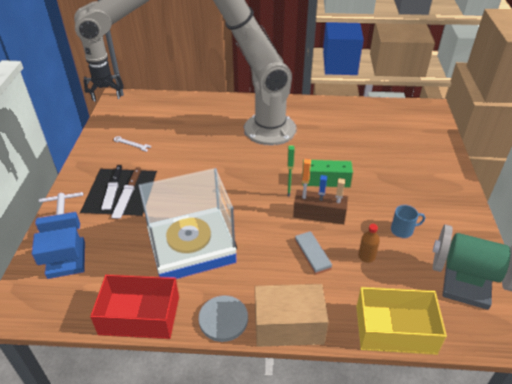

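View pics/top0.png

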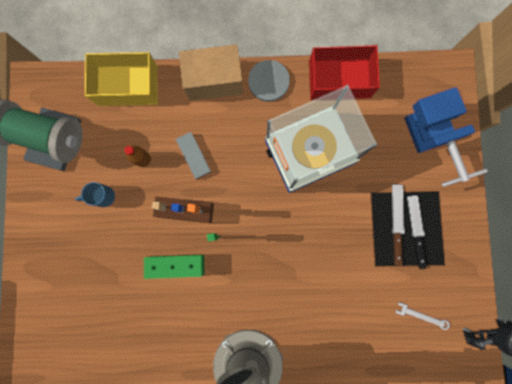

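The scene view shows the block at about (318,208), with the orange dresser leftmost at (306,172) and a green look-alike stick at (290,170). In the top view the dresser handle is at (192,208), the gold ring at (315,146), and the orange port frame at (280,152) facing +y.

Run:
```python
from h import *
np.set_printoptions(precision=4,suppress=True)
ims={c:cv2.imread(f'pics/{c}0.png') for c in ['top','scene']}
t=ims['top'];a=cv2.resize(t[80:200,255:385],None,fx=5,fy=5,interpolation=cv2.INTER_CUBIC);b=cv2.resize(t[190:250,140:220],None,fx=6,fy=6,interpolation=cv2.INTER_CUBIC)
s=cv2.resize(ims['scene'][140:230,280:355],None,fx=6,fy=6,interpolation=cv2.INTER_CUBIC)
s2=cv2.resize(ims['scene'][160:280,130:245],None,fx=5,fy=5,interpolation=cv2.INTER_CUBIC)
cv2.imwrite('pics/a.png',a)
cv=np.zeros((540,480+450,3),np.uint8);cv[:360,:480]=b;cv[:540,480:]=s;cv=cv2.resize(cv,(800,465));cv2.imwrite('pics/b.png',cv)
def blobs(c,box,lo,hi):
    h=cv2.cvtColor(ims[c],cv2.COLOR_BGR2HSV);m=cv2.inRange(h,lo,hi);k=np.zeros_like(m);x0,y0,x1,y1=box;k[y0:y1,x0:x1]=m[y0:y1,x0:x1]
    n,l,st,ce=cv2.connectedComponentsWithStats(k)
    return [(st[i],ce[i]) for i in range(1,n) if st[i][4]>8],k
for c,box in [('top',(260,90,380,195)),('scene',(140,165,240,275))]:
    for nm,lo,hi in [('gold',(18,90,90),(30,255,255)),('orange',(5,150,150),(17,255,255))]:
        bl,k=blobs(c,box,lo,hi);print(c,nm,bl)
        if nm=='gold':
            p=cv2.findNonZero(k);hu=cv2.convexHull(p);e=cv2.fitEllipse(hu);print(e, at_z(c,e[0],.09))
m=bot.camera_model('top')
for nm,lo,hi in [('orange',(5,190,200),(15,255,255)),('blue',(105,150,80),(125,255,255))]:
    print(nm,blobs('top',(145,195,220,225),lo,hi)[0],blobs('scene',(280,140,355,225),lo,hi)[0])
```

```text
top gold [(array([ 293,  125,   43,   43, 1094], dtype=int32), array([313.9707, 146.1691]))]
((314.01458740234375, 145.96592712402344), (42.434654235839844, 42.8319091796875), 78.48709106445312) [ 0.7337 -0.2447  0.09  ]
top orange [(array([300,  90,   5,   5,  10], dtype=int32), array([302.2,  91.9])), (array([301,  91,  10,  13,  23], dtype=int32), array([307.6087,  96.8696])), (array([374, 102,   6,   8,  13], dtype=int32), array([376.5385, 105.7692])), (array([269, 105,   9,   8,  13], dtype=int32), array([272.1538, 108.4615])), (array([368, 104,   4,   5,  10], dtype=int32), array([369.3, 105.7])), (array([282, 107,   6,   4,  10], dtype=int32), array([285.2, 108.8])), (array([260, 132,   5,   5,   9], dtype=int32), array([262.1111, 133.6667])), (array([265, 158,   5,   6,  10], dtype=int32), array([266.4, 159.9])), (array([270, 166,   5,   5,  10], dtype=int32), array([271.8, 168.2])), (array([266, 179,   6,   5,   9], dtype=int32), array([269.1111, 181.2222])), (array([274, 187,   6,   7,  14], dtype=int32), array([276.5   , 189.7857]))]
scene gold [(array([167, 218,  43,  34, 879], dtype=int32), array([188.1911, 235.3424]))]
((188.15548706054688, 234.78045654296875), (33.40947723388672, 43.69733428955078), 80.00062561035156) [ 0.7418 -0.2445  0.09  ]
scene orange []
orange [(array([190, 204,   5,   8,  19], dtype=int32), array([192.2105, 207.7368]))] []
blue [(array([172, 204,  10,   7,  56], dtype=int32), array([176.0536, 207.2143]))] [(array([320, 176,   7,  16,  76], dtype=int32), array([322.7368, 182.4737]))]
```

View pics/a.png

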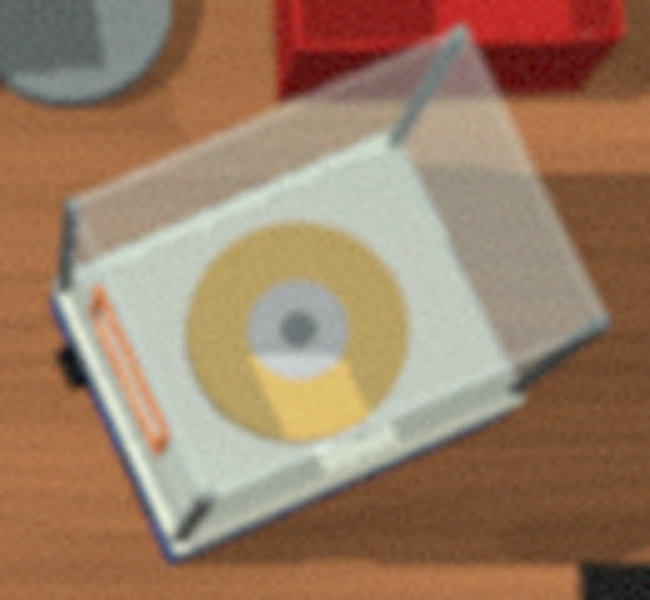

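View pics/b.png

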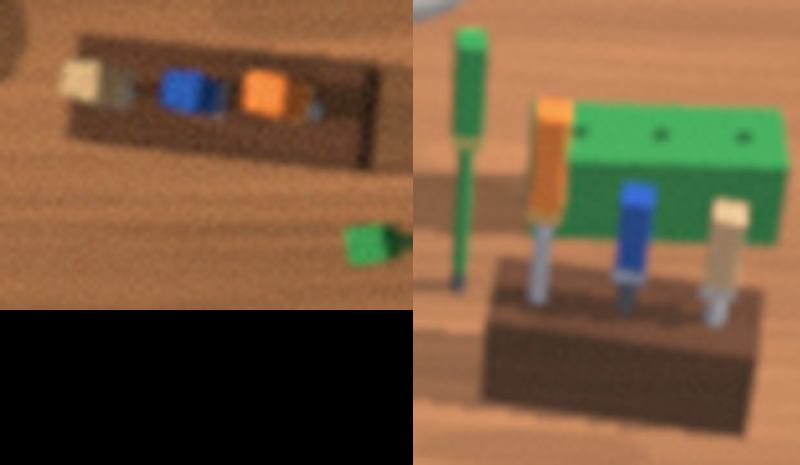

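The crops show the hood and ring clearly, with the port frame slanted and the machine yaw near -65°. The block's top face and the tools are also clear, with the dresser in the socket on the -y side. Next I'll fit both poses.

```bash
cat > fit.py <<'E'
from h import *
from scipy.optimize import least_squares
np.set_printoptions(precision=4,suppress=True)
def T(p,l): 
    c,s=np.cos(p[2]),np.sin(p[2]); return np.array([p[0]+c*l[0]-s*l[1],p[1]+s*l[0]+c*l[1],l[2]])
A=lambda u,v:(255+u/5-.4,80+v/5-.4)
K=800/930*6
B=lambda u,v:(140+u/K-.4,190+v/K-.4)
S=lambda u,v:(280+(u-413)/K-.4,140+v/K-.4)
mt,ms=bot.camera_model('top'),bot.camera_model('scene')
def fit(obs,x0):
    f=lambda p:np.ravel([(proj(c,T(p,l),m)-uv) for c,m,l,uv in obs])
    r=least_squares(f,x0,loss='soft_l1'); print(r.x,'\n',f(r.x).reshape(-1,2)); return r.x
t=lambda l,uv:('top',mt,l,uv); s=lambda l,uv:('scene',ms,l,uv)
print('sharp')
ps=fit([t((.12,.095,.26),A(465,25)),t((.12,-.095,.26),A(608,322)),t((-.13,.095,.26),A(70,203)),t((-.13,-.095,.26),A(208,493)),
 t((.12,.095,.075),A(398,145)),t((.12,-.095,.075),A(515,390)),t((-.13,.095,.075),A(65,290)),t((-.13,-.095,.075),A(180,540)),
 t((0,0,.09),(314.0,146.0)),s((0,0,.09),(188.15,235.2))],[.73,-.24,-1.13])
print('block')
pb=fit([t((.035,.095,.08),B(80,35)),t((.035,-.095,.08),B(367,68)),t((-.035,-.095,.08),B(358,165)),t((-.035,.095,.08),B(70,135)),
 s((.035,-.095,.08),S(487,318)),s((-.035,-.095,.08),S(498,257)),s((.035,.095,.08),S(757,355)),s((-.035,.095,.08),S(765,290))],[.5,.2,-.1])
print('socket',T(pb,(0,-.062,.08)),T(pb,(0,0,.08)))
for n,a,b,z in [('top',B(265,93),S(555,109),.25),('foot',B(318,112),S(540,303),.08)]:
    print(n,at_z('top',a,z,mt),at_z('scene',b,z,ms))
print('port',T(ps,(-.13,0,.202)),'spot',T(ps,(-.055,0,.09)))
for l in [(-.13,.045,.23),(-.13,-.045,.23),(-.13,.045,.174),(-.13,-.045,.174)]:
    u=proj('top',T(ps,l),mt); print((u-[255,80]+.4)*5)
E
python3 fit.py
```

```text
sharp
[ 0.7354 -0.246  -1.1799] 
 [[-0.4016  1.4946]
 [-0.902   0.0378]
 [ 0.8686  0.0376]
 [ 0.1831  0.6836]
 [-0.2855 -0.8122]
 [ 0.0746 -0.2155]
 [ 0.0134 -0.6855]
 [-0.0911 -0.5421]
 [ 0.3804 -0.5223]
 [-0.1184 -1.8684]]
block
[ 0.5313  0.2056 -0.1305] 
 [[ 0.2712 -0.1062]
 [ 0.5943 -0.6963]
 [-0.0855  1.2105]
 [-0.5348  1.1585]
 [-0.3832  0.9224]
 [ 0.0969 -0.2188]
 [ 0.4097  0.8999]
 [ 0.0226  0.1271]]
socket [0.5232 0.1441 0.08  ] [0.5313 0.2056 0.08  ]
top [0.5238 0.1453 0.25  ] [0.5226 0.1447 0.25  ]
foot [0.5235 0.1412 0.08  ] [0.5314 0.1454 0.08  ]
port [ 0.6859 -0.1258  0.202 ] spot [ 0.7144 -0.1951  0.09  ]
[106.643  292.9162]
[168.6071 428.0609]
[102.0243 316.0585]
[160.9457 444.7747]
```

Call:
drive_tool([
  {"hand":1,"translation":[324,301,155],"angular":[0,0,0.6]},
  {"hand":1,"translation":[324,301,155],"angular":[0,0,0.6]},
  {"hand":1,"translation":[324,301,155],"angular":[0,0,0.6]},
  {"hand":1,"translation":[324,301,155],"angular":[0,0,0.6]},
  {"hand":1,"translation":[324,301,155],"angular":[0,0,0.6]},
  {"hand":1,"translation":[324,301,155],"angular":[0,0,0.6]},
  {"hand":1,"translation":[324,301,155],"angular":[0,0,0.6]},
  {"hand":1,"translation":[324,301,155],"angular":[0,0,0.6]},
  {"hand":1,"translation":[324,301,155],"angular":[0,0,0.6]},
  {"hand":1,"translation":[324,301,155],"angular":[0,0,0.6]},
])

```text
t: 2.05
eef_pos: [0.4991, -0.3516, 0.3999]
tool_rot: [-0.0, 0.908, 0.418, -0.001]
contact_force: [0.6, -0.8, -0.4]
gripper_width: 0.999
grasp_force: 0.0
```

Call:
drive_tool([
  {"hand":1,"translation":[23,497,0],"angular":[0,0,0.575]},
  {"hand":1,"translation":[23,497,0],"angular":[0,0,0.575]},
  {"hand":1,"translation":[23,497,0],"angular":[0,0,0.575]},
  {"hand":1,"translation":[23,497,0],"angular":[0,0,0.575]},
  {"hand":1,"translation":[23,497,0],"angular":[0,0,0.575]},
  {"hand":1,"translation":[23,497,0],"angular":[0,0,0.575]},
  {"hand":1,"translation":[23,497,0],"angular":[0,0,0.575]},
  {"hand":1,"translation":[23,497,0],"angular":[0,0,0.575]},
  {"hand":1,"translation":[23,497,0],"angular":[0,0,0.575]},
  {"hand":1,"translation":[23,497,0],"angular":[0,0,0.575]},
])

```text
t: 3.3
eef_pos: [0.5233, 0.1442, 0.3997]
tool_rot: [0.0, 0.753, 0.658, -0.001]
contact_force: [-0.2, -0.4, -1.1]
gripper_width: 0.998
grasp_force: 0.0
```

Run:
```python
from h import *
np.set_printoptions(precision=4,suppress=True)
m=bot.camera_model('wrist'); im=snap('wrist','w0')
o=bot.get_obs(); print(o['eef_pos'],o['tool_rot'],o['q'])
for p in [(.523,.145,.25),(.523,.144,.08)]: print(proj('wrist',p,m))
print(at_z('top',(211.5,237),.24))
for r in bot.outline_of('wrist','dresser'): print(r['score'],r['position'])
h=cv2.cvtColor(im,cv2.COLOR_RGB2HSV);k=cv2.inRange(h,(5,190,225),(16,255,255))
n,l,st,ce=cv2.connectedComponentsWithStats(k)
for i in range(1,n):
    if st[i][4]>80: print(st[i],ce[i],at_z('wrist',ce[i],.25,m))
```

```text
[0.5235 0.1436 0.3998] [ 0.0003  0.7535  0.6575 -0.0007] [ 0.1867  0.2091 -0.6727  1.6219  0.1336  1.3583 -0.6397]
[257.2355 180.3642]
[257.5582 153.3664]
[0.4375 0.0881 0.24  ]
0.96 [256.7, 175.4]
0.96 [201.1, 218.6]
[247 158  21  18 218] [257.0321 163.8945] [0.5251 0.1621 0.25  ]
```

View pics/w0.png

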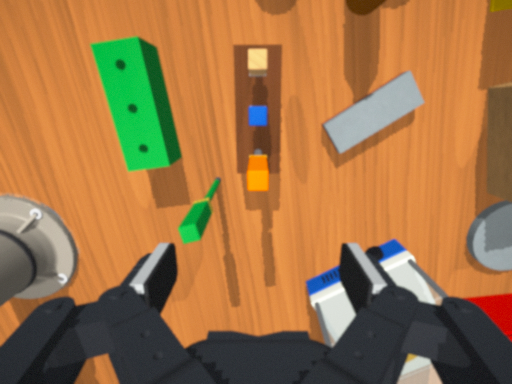

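The wrist view shows the orange handle top at (258,180), as predicted. The block is aligned with the fingers and the green stick at (195,222) is clear, so I'll descend.

Call:
drive_tool([
  {"hand":1,"translation":[0,1,-50],"angular":[0,0,0]},
  {"hand":1,"translation":[0,1,-100],"angular":[0,0,0]},
  {"hand":1,"translation":[0,1,-140],"angular":[0,0,0]},
  {"hand":1,"translation":[0,1,-170],"angular":[0,0,0]},
  {"hand":1,"translation":[0,1,-190],"angular":[0,0,0]},
  {"hand":1,"translation":[0,1,-190],"angular":[0,0,0]},
])

```text
t: 4.15
eef_pos: [0.5225, 0.1449, 0.2089]
tool_rot: [-0.0, 0.753, 0.658, -0.002]
contact_force: [-0.1, -0.2, 0.2]
gripper_width: 1.002
grasp_force: 0.0
```

Call:
drive_tool([
  {"hand":0.1,"translation":[0,0,0],"angular":[0,0,0]},
  {"hand":0.1,"translation":[0,0,0],"angular":[0,0,0]},
  {"hand":0.1,"translation":[0,0,0],"angular":[0,0,0]},
  {"hand":0,"translation":[0,0,0],"angular":[0,0,0]},
  {"hand":0,"translation":[0,0,0],"angular":[0,0,0]},
  {"hand":0,"translation":[0,0,0],"angular":[0,0,0]},
  {"hand":0,"translation":[0,0,0],"angular":[0,0,0]},
], force=70)

```text
t: 5.03
eef_pos: [0.5234, 0.1475, 0.211]
tool_rot: [0.0, 0.752, 0.659, 0.0]
contact_force: [-1.1, -0.8, 5.9]
gripper_width: 0.249
grasp_force: 68.6
```

Call:
drive_tool([
  {"hand":0,"translation":[0,0,10],"angular":[0,0,0]},
  {"hand":0,"translation":[0,0,25],"angular":[0,0,0]},
  {"hand":0,"translation":[0,0,45],"angular":[0,0,0]},
  {"hand":0,"translation":[0,0,65],"angular":[0,0,0]},
  {"hand":0,"translation":[0,0,90],"angular":[0,0,0]},
  {"hand":0,"translation":[0,0,130],"angular":[0,0,0]},
  {"hand":0,"translation":[0,0,170],"angular":[0,0,0]},
  {"hand":0,"translation":[0,0,200],"angular":[0,0,0]},
  {"hand":0,"translation":[0,0,200],"angular":[0,0,0]},
])

```text
t: 6.15
eef_pos: [0.5235, 0.1481, 0.4133]
tool_rot: [0.001, 0.752, 0.659, 0.002]
contact_force: [0.3, -0.2, -2.2]
gripper_width: 0.248
grasp_force: 68.8
```

Run:
```python
from h import *
from scipy.spatial.transform import Rotation as R
np.set_printoptions(precision=4,suppress=True)
o=bot.get_obs(); q=o['tool_rot'];r=R.from_quat([*q[1:],q[0]]);p=o['eef_pos'];print(p,q,o['q'])
snap('wrist','w1')
for c in ['scene','top']:
    snap(c,c+'1')
    for Q in ['dresser_tip','dresser']: print(c,Q,[(np.round(x['position'],1),round(x['score'],2)) for x in bot.find_in(c,Q)])
    print(c,proj(c,p+r.apply([0,0,.2])),proj(c,p-r.apply([0,0,.04])))
# plan
yaw=-1.18; xm=np.array([np.cos(yaw),np.sin(yaw),0]); ym=np.array([-xm[1],xm[0],0])
spot=np.array([.7144,-.1951,.09])
th=np.arctan(75/92); d=-np.sin(th)*xm+np.cos(th)*np.array([0,0,1]); tip=spot+[0,0,.02]
z=-d; y=ym; x=np.cross(y,z); G=R.from_matrix(np.c_[x,y,z])
print('d',d,'turn',(G*r.inv()).as_rotvec(), 'G',G.as_quat())
for s in [0,.06,.12,.16,.22]: print(s,'TCP',tip+d*(.2+s))
```

```text
[0.5235 0.1481 0.4133] [0.0011 0.7521 0.659  0.0022] [ 0.1859  0.2029 -0.6797  1.5999  0.1304  1.3798 -0.6396]
scene dresser_tip [(array([307.8, 137.1]), 0.6)]
scene dresser [(array([290.3, 165.8]), 0.76), (array([403.5, 220.8]), 0.67), (array([310.1, 146.2]), 0.52)]
scene [307.4749 169.2805] [312.5401 110.9475]
top dresser_tip []
top dresser [(array([187.9, 209.9]), 0.65), (array([214.4, 235.8]), 0.51)]
top [192.1033 208.2856] [174.2046 201.6281]
d [-0.2407  0.5842  0.7751] turn [-0.6882 -0.0853  0.5001] G [ 0.5241  0.7828 -0.1866  0.2787]
0 TCP [ 0.6663 -0.0783  0.265 ]
0.06 TCP [ 0.6518 -0.0432  0.3115]
0.12 TCP [ 0.6374 -0.0081  0.358 ]
0.16 TCP [0.6278 0.0152 0.389 ]
0.22 TCP [0.6133 0.0503 0.4355]
```

Call:
drive_tool([
  {"hand":0,"translation":[10,-10,10],"angular":[-0.07,-0.01,0.05]},
  {"hand":0,"translation":[25,-25,22],"angular":[-0.17,-0.02,0.125]},
  {"hand":0,"translation":[38,-42,22],"angular":[-0.28,-0.035,0.2]},
  {"hand":0,"translation":[52,-57,22],"angular":[-0.39,-0.05,0.285]},
  {"hand":0,"translation":[66,-72,22],"angular":[-0.5,-0.062,0.36]},
  {"hand":0,"translation":[80,-87,22],"angular":[-0.6,-0.075,0.435]},
  {"hand":0,"translation":[90,-98,22],"angular":[-0.688,-0.085,0.5]},
  {"hand":0,"translation":[90,-98,22],"angular":[-0.688,-0.085,0.5]},
  {"hand":0,"translation":[90,-98,22],"angular":[-0.688,-0.085,0.5]},
])

```text
t: 7.62
eef_pos: [0.6129, 0.0497, 0.4322]
tool_rot: [0.277, 0.526, 0.782, -0.188]
contact_force: [0.3, -0.5, -0.5]
gripper_width: 0.25
grasp_force: 68.7
```

Run:
```python
from h import *
from scipy.spatial.transform import Rotation as R
np.set_printoptions(precision=4,suppress=True)
o=bot.get_obs(); q=o['tool_rot'];r=R.from_quat([*q[1:],q[0]]);p=o['eef_pos'];print(p,q,o['q'],o['grasp_force'])
G=R.from_quat([ 0.5241,0.7828,-0.1866,0.2787]);print('rest',(G*r.inv()).as_rotvec())
im={}
for c in ['scene','top','wrist']:
    m=bot.camera_model(c);im[c]=snap(c,c+'2')
    print(c,'tip',proj(c,p+r.apply([0,0,.2]),m),'20',proj(c,p+r.apply([0,0,.18]),m),'handle end',proj(c,p+r.apply([0,0,.055]),m),proj(c,p-r.apply([0,0,.04]),m))
a=cv2.resize(im['scene'][120:270,140:310],None,fx=3.5,fy=3.5,interpolation=cv2.INTER_CUBIC)
t=cv2.resize(im['top'][110:235,190:330],None,fx=3.5,fy=3.5,interpolation=cv2.INTER_CUBIC)
W=np.zeros((600,800,3),np.uint8)
a=cv2.resize(im['scene'][130:230,190:290],None,fx=4,fy=4,interpolation=cv2.INTER_CUBIC)
t=cv2.resize(im['top'][120:220,210:310],None,fx=4,fy=4,interpolation=cv2.INTER_CUBIC)
W[:400,:400]=a;W[:400,400:]=t
cv2.imwrite('pics/c.png',W[:400,:,::-1])
```

```text
[0.6129 0.0497 0.4322] [ 0.2773  0.5255  0.782  -0.1883] [-0.0067  0.3114 -0.6479  1.5863  0.8408  1.5496 -0.3896] 68.71755480766296
rest [ 0.0007 -0.003   0.0045]
scene tip [241.6586 178.992 ] 20 [245.3424 174.5222] handle end [269.1942 145.5773] [288.3441 122.3339]
top tip [263.1327 157.427 ] 20 [259.1132 158.0465] handle end [230.9097 162.3828] [205.1134 166.3338]
wrist tip [257.8921 169.911 ] 20 [257.9082 173.8848] handle end [258.079  216.0905] [258.4649 311.3087]
```

View pics/c.png

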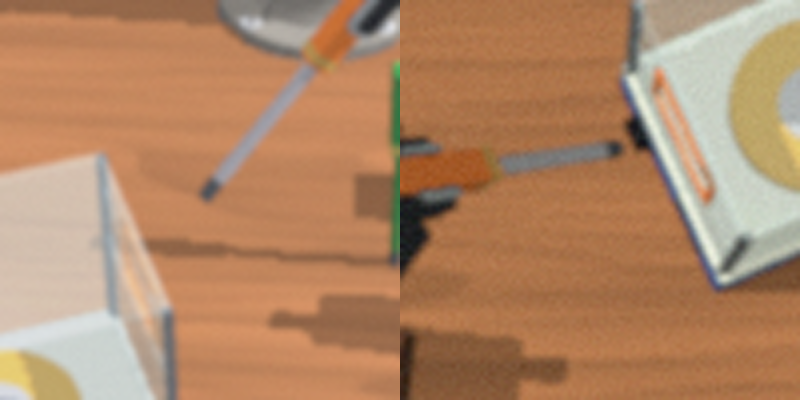

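View pics/wrist2.png

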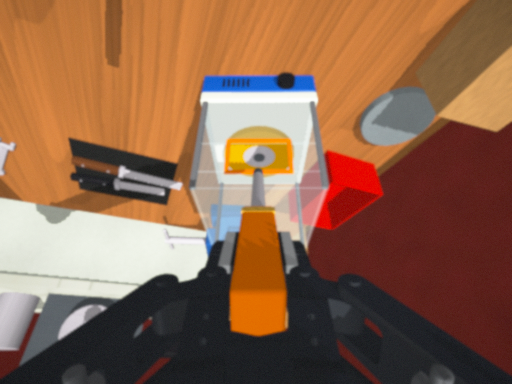

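The stick points as planned: the tip shows at (242,178) in the scene view and (264,157) in the top view, both within 1.5 px of the model. The wrist view shows the orange port frame around (258,156), right ahead of the shank. I'll check the port and ring model in this wrist view.

Run:
```python
from h import *
from scipy.optimize import least_squares
np.set_printoptions(precision=4,suppress=True)
im=cv2.imread('pics/wrist2.png');m=bot.camera_model('wrist')
h=cv2.cvtColor(im,cv2.COLOR_BGR2HSV)
k=cv2.inRange(h,(3,130,150),(19,255,255));k2=np.zeros_like(k);k2[125:180,210:310]=k[125:180,210:310]
# outer/inner extents of orange frame by profile
print('cols sum',[(i,int(k2[:,i].sum()/255)) for i in range(218,300) if k2[:,i].any()])
print('rows sum',[(i,int(k2[i].sum()/255)) for i in range(130,180) if k2[i].any()])
def T(p,l):
    c,s=np.cos(p[2]),np.sin(p[2]); return np.array([p[0]+c*l[0]-s*l[1],p[1]+s*l[0]+c*l[1],l[2]])
P=[.7354,-.246,-1.1799]
for z in (.23,.174):
    for y in (.045,0,-.045): print('port',y,z,proj('wrist',T(P,(-.13,y,z)),m))
for x,y,z in [(-.13,.095,.26),(-.13,-.095,.26),(.12,.095,.26),(.12,-.095,.26),(-.13,.095,.075),(-.13,-.095,.075),(-.034,0,.09),(-.075,0,.09)]: print((x,y,z),proj('wrist',T(P,(x,y,z)),m))
v=cv2.resize(im[70:220,180:340],None,fx=4,fy=4,interpolation=cv2.INTER_CUBIC);cv2.imwrite('pics/d.png',v)
```

```text
cols sum [(225, 25), (226, 30), (227, 34), (228, 35), (229, 23), (230, 12), (231, 11), (232, 11), (233, 11), (234, 11), (235, 12), (236, 11), (237, 10), (238, 10), (239, 11), (240, 11), (241, 11), (242, 11), (243, 10), (244, 12), (245, 12), (246, 14), (247, 14), (248, 13), (249, 14), (250, 13), (251, 15), (252, 13), (253, 12), (254, 9), (255, 8), (256, 6), (257, 7), (258, 7), (259, 8), (260, 7), (261, 8), (262, 12), (263, 13), (264, 13), (265, 12), (266, 14), (267, 13), (268, 14), (269, 13), (270, 15), (271, 13), (272, 15), (273, 14), (274, 13), (275, 16), (276, 12), (277, 12), (278, 12), (279, 12), (280, 13), (281, 12), (282, 12), (283, 12), (284, 12), (285, 13), (286, 14), (287, 30), (288, 35), (289, 35), (290, 34), (291, 30), (292, 26)]
rows sum [(137, 6), (138, 60), (139, 62), (140, 64), (141, 64), (142, 64), (143, 63), (144, 12), (145, 15), (146, 10), (147, 12), (148, 12), (149, 12), (150, 12), (151, 12), (152, 12), (153, 10), (154, 11), (155, 11), (156, 11), (157, 11), (158, 10), (159, 10), (160, 10), (161, 10), (162, 10), (163, 12), (164, 12), (165, 12), (166, 16), (167, 18), (168, 27), (169, 58), (170, 61), (171, 60), (172, 60), (173, 55), (174, 20), (175, 1)]
port 0.045 0.23 [289.5661 171.0603]
port 0 0.23 [259.2645 171.0894]
port -0.045 0.23 [228.998  171.1118]
port 0.045 0.174 [287.4674 143.146 ]
port 0 0.174 [259.2455 143.1916]
port -0.045 0.174 [231.0539 143.2236]
(-0.13, 0.095, 0.26) [325.9687 187.7541]
(-0.13, -0.095, 0.26) [192.7533 187.8254]
(0.12, 0.095, 0.26) [302.9978 252.4036]
(0.12, -0.095, 0.26) [215.614 252.344]
(-0.13, 0.095, 0.075) [312.4261 102.0184]
(-0.13, -0.095, 0.075) [206.1183 102.2471]
(-0.034, 0, 0.09) [259.2253 145.4363]
(-0.075, 0, 0.09) [259.2239 130.7557]
```

View pics/d.png

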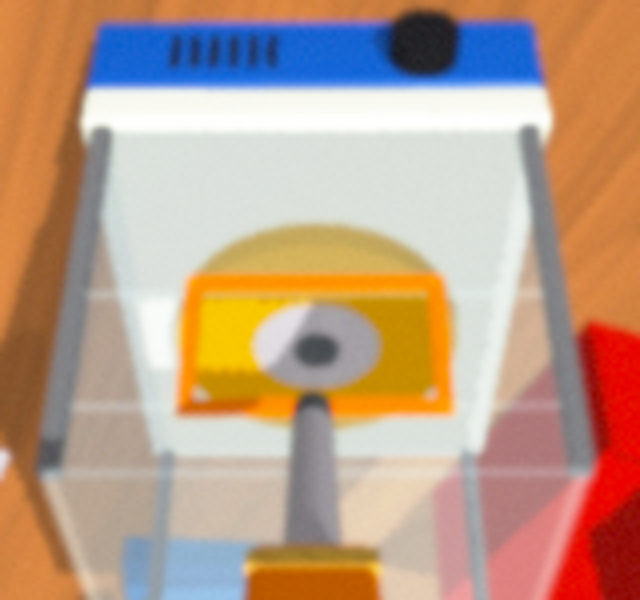

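The port centre and ring match the model to about 1 mm, so I'll start the insertion along the stick axis.

Call:
drive_tool([
  {"hand":0,"translation":[4,-10,-10],"angular":[0,-0.003,0.004]},
  {"hand":0,"translation":[9,-22,-26],"angular":[0,-0.003,0.004]},
  {"hand":0,"translation":[15,-34,-43],"angular":[0,-0.003,0.004]},
  {"hand":0,"translation":[20,-46,-59],"angular":[0,-0.003,0.004]},
  {"hand":0,"translation":[25,-58,-74],"angular":[0,-0.003,0.004]},
  {"hand":0,"translation":[29,-69,-90],"angular":[0,-0.003,0.004]},
  {"hand":0,"translation":[34,-81,-105],"angular":[0,-0.003,0.004]},
  {"hand":0,"translation":[39,-93,-120],"angular":[0,-0.003,0.004]},
  {"hand":0,"translation":[39,-93,-120],"angular":[0,-0.003,0.004]},
  {"hand":0,"translation":[39,-93,-120],"angular":[0,-0.003,0.004]},
])

```text
t: 9.02
eef_pos: [0.6522, -0.043, 0.3127]
tool_rot: [0.28, 0.523, 0.783, -0.187]
contact_force: [-0.6, 0.7, -1.5]
gripper_width: 0.253
grasp_force: 68.8
```

```bash
cat > chk.py <<'E'
from h import *
import sys
from scipy.spatial.transform import Rotation as R
np.set_printoptions(precision=4,suppress=True)
o=bot.get_obs(); q=o['tool_rot'];r=R.from_quat([*q[1:],q[0]]);p=o['eef_pos'];print(p,q,o['q'],o['contact_force'])
G=R.from_quat([ 0.5241,0.7828,-0.1866,0.2787]);print('rest turn',(G*r.inv()).as_rotvec(),'to go mm',1e3*(np.array([.6663,-.0783,.265])-p))
print('tip est',p+r.apply([0,0,.2]))
W=[]
for c,(v0,u0) in [('scene',(160,150)),('top',(105,235))]:
    m=bot.camera_model(c);im=snap(c,c+sys.argv[1])
    print(c,'tip px',proj(c,p+r.apply([0,0,.2]),m)-[u0,v0])
    W.append(cv2.resize(im[v0:v0+100,u0:u0+100],None,fx=4,fy=4,interpolation=cv2.INTER_CUBIC))
cv2.imwrite(f'pics/e{sys.argv[1]}.png',np.hstack(W)[:,:,::-1])
E
python3 chk.py 3
```

```text
[ 0.6522 -0.043   0.3127] [ 0.2798  0.5234  0.7828 -0.187 ] [ 0.1039  0.4067 -0.5814  1.7306  0.9563  1.2943 -0.4432] [-0.5998  0.7025 -1.4905]
rest turn [ 0.0022  0.0011 -0.0013] to go mm [ 14.0696 -35.2695 -47.6864]
tip est [ 0.7007 -0.1602  0.158 ]
scene tip px [63.5229 52.8796]
top tip px [56.182  46.8181]
```

Next, the remaining distance in slow rows.

Call:
drive_tool([
  {"hand":0,"translation":[4,-9,-12],"angular":[0,0,0]},
  {"hand":0,"translation":[8,-18,-24],"angular":[0,0,0]},
  {"hand":0,"translation":[11,-27,-36],"angular":[0,0,0]},
  {"hand":0,"translation":[13,-33,-44],"angular":[0,0,0]},
  {"hand":0,"translation":[14,-35,-47],"angular":[0,0,0]},
  {"hand":0,"translation":[14,-35,-47],"angular":[0,0,0]},
  {"hand":0,"translation":[14,-35,-47],"angular":[0,0,0]},
  {"hand":0,"translation":[14,-35,-47],"angular":[0,0,0]},
])

```text
t: 10.12
eef_pos: [0.6662, -0.0782, 0.2658]
tool_rot: [0.28, 0.523, 0.783, -0.187]
contact_force: [0.6, 0.3, -1.4]
gripper_width: 0.247
grasp_force: 68.8
```

```bash
python3 chk.py 4
```

```text
[ 0.6662 -0.0782  0.2658] [ 0.28    0.5234  0.7827 -0.1871] [ 0.1366  0.4622 -0.5488  1.7627  1.0181  1.2101 -0.475 ] [ 0.621   0.3326 -1.4391]
rest turn [ 0.0026  0.0012 -0.0012] to go mm [ 0.1192 -0.0777 -0.7647]
tip est [ 0.7147 -0.1954  0.1111]
scene tip px [53.3996 65.1759]
top tip px [65.3507 45.5325]
```

View pics/e4.png

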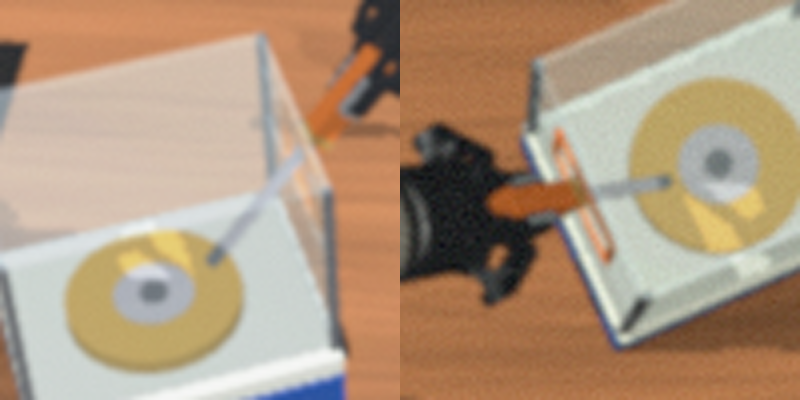

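The picture shows the shank passing through the port with its tip over the middle of the ring, at (212,262) in the scene crop and (668,182) in the top crop. Allowing for the end-face radius, this matches the estimated tip at z=0.111, and there is no contact force.

```bash
python3 -c "
from station import bot
print(bot.hand_in())"
```

```text
the job is handed in; nothing more can be done
None
```

The job is handed in: the dressing stick is gripped by its handle and passes through the port, with its tip estimated about 21 mm above the middle of the gold ring and the force reading near zero at the end; no verdict was returned.

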